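# Lay out the stacked engine parts on their rests

## Task

Take the two stacks of engine parts apart and set each part on its own plywood rest, centred and flat: the bearing cap lengthwise on the oblong rest, the gear over the pin, the piston crown up on the square rest, the large bearing on the larger plain round rest and the small bearing on the small one. Do not let any part tip over on the way, and leave everything standing free.

Things in the scene. Friction and masses are not known exactly. Their poses are not given: they have to be found in the camera images.
- cap_centre (a point): main bearing cap: dark cast block with an arched underside and a bolt hole near each end, 120 mm long (its x), 36 mm wide (its y), 38 mm high, about 0.65 kg, standing on its two feet on the bench with the gear and the large bearing stacked on it. Its flat sides, 36 mm apart, are the grip. Point at its centre, 19 mm above its underside. Its frame's z points up.
- gear_centre (a point): brass gear wheel lying flat on the cap, 65 mm over the teeth, 22 mm thick, about 0.4 kg, with a 26 mm bore right through. Point on the bore's axis, half-way up (11 mm above its underside). Its frame's z points up.
- bearing_large_centre (a point): large ball bearing, bright steel with black shields, outer diameter 52 mm, 18 mm thick, 0.16 kg, lying flat on top of the gear. Point on its axis, half-way up (9 mm). Its frame's z points up.
- piston_centre (a point): aluminium engine piston, diameter 66 mm, 50 mm high, about 0.26 kg, standing crown up on the bench, with the small bearing lying on its crown. Point on its axis, half-way up (25 mm). Its frame's z points up.
- bearing_small_centre (a point): small ball bearing, bright steel with black shields, outer diameter 35 mm, 14 mm thick, 0.06 kg, lying flat on the piston's crown. Point on its axis, half-way up (7 mm). Its frame's z points up.
- oblong_top (a point): oblong rest, 130 mm (its x) by 46 mm (its y), for the bearing cap. Plywood, 12 mm thick, fixed to the bench; this point is the centre of its top face.
- square_top (a point): square rest, 76 by 76 mm, for the piston. Plywood, 12 mm thick, fixed to the bench; this point is the centre of its top face.
- pin_top (a point): round rest of 72 mm diameter with an upright steel pin in its middle (10 mm thick, pointed, 14 mm high above the rest), for the gear. Plywood, 12 mm thick, fixed to the bench; this point is the centre of its top face.
- round_large_top (a point): larger plain round rest, 62 mm diameter, no pin, for the large bearing. Plywood, 12 mm thick, fixed to the bench; this point is the centre of its top face.
- round_small_top (a point): smallest round rest, 42 mm diameter, no pin, for the small bearing. Plywood, 12 mm thick, fixed to the bench; this point is the centre of its top face.

How it is judged:
At the end, for the whole second after the job is handed in: Every part rests flat and still on its own rest (leaning under 7 degrees, seated within 4 mm in height): the bearings and the gear within 10 mm of the rest's centre, the piston and the cap within 12 mm, the cap's length along the oblong rest within 11 degrees (either way round) (horizontal distance between cap_centre and oblong_top below 0.012 m and z of cap_centre in the frame of oblong_top between 0.015 and 0.023 m and linear speed of each of cap, gear, bearing_large, piston, bearing_small below 0.02 m/s and angle between each of cap_centre, gear_centre, bearing_large_centre, piston_centre, bearing_small_centre's own z axis and vertical below 0.12 rad and horizontal distance between gear_centre and pin_top below 0.01 m and z of gear_centre in the frame of pin_top between 0.007 and 0.015 m and horizontal distance between bearing_large_centre and round_large_top below 0.01 m and z of bearing_large_centre in the frame of round_large_top between 0.005 and 0.013 m and horizontal distance between piston_centre and square_top below 0.012 m and z of piston_centre in the frame of square_top between 0.021 and 0.029 m and horizontal distance between bearing_small_centre and round_small_top below 0.01 m and z of bearing_small_centre in the frame of round_small_top between 0.003 and 0.011 m and angle between the x axis of cap_centre and the x axis of oblong_top, either way round below 0.2 rad); the robot touches nothing.
It fails at once if the cap is tipped over (leans more than 35 degrees) (angle between cap_centre's own z axis and vertical above 0.61 rad).
It fails at once if the gear is tipped over (leans more than 35 degrees) (angle between gear_centre's own z axis and vertical above 0.61 rad).
It fails at once if the bearing large is tipped over (leans more than 35 degrees) (angle between bearing_large_centre's own z axis and vertical above 0.61 rad).
It fails at once if the piston is tipped over (leans more than 35 degrees) (angle between piston_centre's own z axis and vertical above 0.61 rad).
It fails at once if the bearing small is tipped over (leans more than 35 degrees) (angle between bearing_small_centre's own z axis and vertical above 0.61 rad).
It also fails if it takes over 136 s, if anything falls off the work surface, if the arm or the gripper's body presses on something with over 40 N, if the wrist force passes 120 N, or if a joint passes its speed limit or range.

## Robot

A 7-joint arm with a two-finger parallel gripper is mounted at the origin on the work surface. World frame = base frame: x ahead of the robot, y to its left, z up, the work surface at z = 0. Lengths are in m, angles in rad, forces in N, time in s.
With the tool pointing down it reaches from about 0.4 to 0.85 m from the base axis. Payload 4.4 kg.
Tool frame: the origin (TCP) lies at the very end of the fingers, on their centre line; the grasp point (between the pads) lies behind it (r.grip_depth is the x of the grasp point in the tool frame, in m); x points along the fingers, y is the direction in which the jaws open and shut, and the axes are right-handed (so a half turn about x gives the same grasp; the last joint's range is limited). The gripper opens to 94 mm and grips with 3 to 60 N. Pads are 16 mm wide; open, the fingers measure 119 mm over their backs; the gripper's body (75 mm by 177 mm) begins 78 mm behind the grasp point.
Start: joints at [1.136, 0.628, 0.038, 1.517, -0.027, 0.996, -0.02], TCP at [0.234, -0.606, 0.167] pointing down, gripper open.
Joint ranges: [-3.06, 3.06], [-0.37, 2.12], [-1.25, 1.32], [0.18, 2.47], [-1.1, 4.24], [0.23, 1.98], [-2.94, 2.94]. Speed limits (rad/s): [2.57, 2.57, 3.14, 3.14, 3.14, 3.14, 3.14].

## Interface

Orientations are given as [roll, pitch, yaw] about the fixed x, y, z axes, in that order (R = Rz(yaw) Ry(pitch) Rx(roll)).
In Python, from rig import r, eyes gives the robot as it stands.
- The arm moves only by the tool play_rows, never from a script. Its argument "commands" is one flat list of numbers, 7 for each row, row after row: the closure, from 0 (fully open) to 1 (shut), then the shift along the tool's x, y, z as a fraction of full scale, then the turn, a rotation vector about the tool's x, y, z as a fraction of full scale. In form: [claw, x, y, z, wx, wy, wz, claw, x, y, z, wx, wy, wz, ...]. A call has 1 to 12 rows; each row shifts and turns the pose as measured when the row begins, along the tool's axes as they then stand; what a row does not reach is not made up. Full scale, the value 1, is 300 mm for a shift and 180 degrees for a turn. A row lasts 1/10 s, in which the tool goes at most 50 mm and 8.59 degrees, less where a joint would pass 70% of its speed; a pose out of reach is approached as far as the arm can. A call with a number of a shift or a turn outside -1 to 1 is refused whole. A call with a gripper value outside its range is refused whole. The fingers move at their own pace and stop on an object; the grip force is fixed at half the most. Time passes only in rows, so rows that do not move let the fingers close. It gives the time, the measured TCP pose, the force and the opening at its end, in the units of the state.
- r.sense(): the state, without advancing time (a new reading comes with each control period).
- eyes.read_camera(name): name is "scene" or "top"; returns a dict with "color" (384x512x3 uint8, red, green, blue), "fx", "fy", "cx", "cy" (pixels), "cam_to_world" (4x4, takes a point from camera to world coordinates). Camera axes: x right, y down, z forward; pixel columns grow to the right and rows downward; lengths in m; the calibration is good to about 2 mm. A picture is of the moment at which its call begins. There is no depth.
- r.close_job(): hands the job in, once; it reports no verdict.
The state is a dict: "clock": time; "qpos": joint angles; "qvel": joint speeds; "tau": joint torques, N m; "eef_pos": TCP position; "tool_rot": TCP orientation; "force": force on the tool from outside, world axes, zero at the start; "ft_torque": the same for the moment, N m; "gripper_width": finger opening in m.
Only numpy, scipy, OpenCV 4.12 (cv2) and the standard library are available. Lean on these libraries where they do the work, as an engineer would, in place of code of your own. Each camera call takes 0.05 s, during which the arm holds its last target. There are 200 camera calls.

## Working session

There is one attempt and no reset: what is moved stays moved. The work goes in short steps, Python scripts to look and compute and a tool call to move; the robot and the scene stay as the last step left them, time stands still between calls to the robot, and variables do not carry over. Pictures are saved under pics/ and viewed, about 12 in all and at most 16, crops included, and the job is handed in when it is done.

Besides the shell and the picture viewer there is one more tool, called after "Emit:" in YAML: its name, and indented under it one key for each argument. play_rows: Moves the arm, as the interface text tells. Shift numbers are shares of 300 mm and turn numbers shares of 180 degrees, none past 1 either way. Its arguments: {"type":"object","properties":{"commands":{"type":"array","items":{"type":"number","minimum":-1,"maximum":1}}},"required":["commands"]}

```bash
ls; mkdir -p pics; python3 - <<'E'
from rig import r, eyes
import cv2, numpy as np
s=r.sense(); print(s, r.grip_depth)
for n in("scene","top"):
    c=eyes.read_camera(n); cv2.imwrite(f"pics/{n}0.png",cv2.cvtColor(c["color"],cv2.COLOR_RGB2BGR)); print(n,c["fx"],c["fy"],c["cx"],c["cy"],np.round(c["cam_to_world"],4).tolist())
E
```

```text
pics
{'clock': 0.0, 'qpos': array([ 1.13620213,  0.62936088,  0.03843559,  1.51831918, -0.02698322,
        0.99629193, -0.02000866]), 'qvel': array([ 2.68872636e-04,  3.89117514e-05,  3.60403869e-04, -1.18775195e-03,
        5.64456381e-05,  7.09045151e-04,  1.75278724e-04]), 'tau': array([ 5.22430601e-04, -5.49725211e+01,  1.14382066e+00, -1.86628729e+01,
       -5.21902624e-02,  2.38456955e-02,  1.80901729e-04]), 'eef_pos': array([ 0.2340858 , -0.60561784,  0.16646013]), 'tool_rot': array([-1.55218512,  1.56893486,  1.95820845]), 'force': array([-0.14639858, -0.31097135,  0.50379577]), 'ft_torque': array([ 0.00716592, -0.02616979,  0.01503281]), 'gripper_width': 0.09400544481205383} -0.0188
scene 437.1752784638064 437.1752784638064 249.61020313901176 189.94330485939 [[-0.8703, 0.3459, -0.3506, 0.9436], [0.4925, 0.6107, -0.6201, 0.6679], [-0.0003, -0.7123, -0.7019, 0.8395], [0.0, 0.0, 0.0, 1.0]]
top 424.63659697750404 424.63659697750404 258.15874386426043 189.0706227675083 [[-0.0272, -0.9907, 0.1335, 0.4013], [-0.9996, 0.0262, -0.0091, 0.0019], [0.0055, -0.1337, -0.991, 1.2162], [0.0, 0.0, 0.0, 1.0]]
```

View pics/scene0.png

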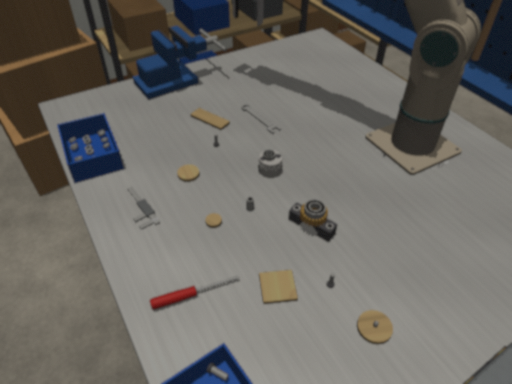

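View pics/top0.png

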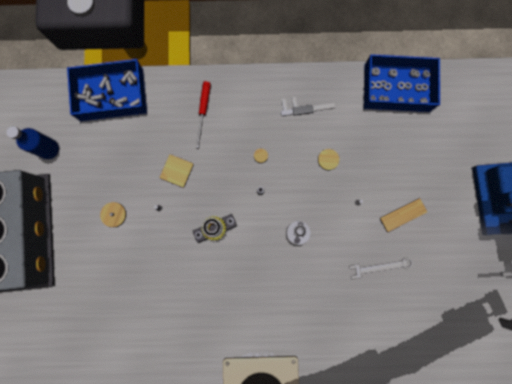

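The top view shows the rests: pin (113,214), square (177,170), small round (261,156), large round (328,160) and oblong (404,214). The cap stack is at (213,229) and the piston stack at (298,233). Next I'll measure them.

```bash
cat > h.py <<'E'
from rig import r, eyes
import cv2, numpy as np
from scipy.spatial.transform import Rotation as Ro
def ray(c,uv,z):
    M=c["cam_to_world"]; d=M[:3,:3]@[(uv[0]-c["cx"])/c["fx"],(uv[1]-c["cy"])/c["fy"],1]; o=M[:3,3]
    return (o+d*(z-o[2])/d[2])[:2]
def pix(c,p):
    q=np.linalg.inv(c["cam_to_world"])@[*p,1]; return np.array([c["fx"]*q[0]/q[2]+c["cx"],c["fy"]*q[1]/q[2]+c["cy"]])
def blobs(c,mask,roi,z,amin=40):
    x0,y0,x1,y1=roi; m=np.zeros_like(mask); m[y0:y1,x0:x1]=mask[y0:y1,x0:x1]
    out=[]
    for k in cv2.findContours(m,cv2.RETR_EXTERNAL,cv2.CHAIN_APPROX_NONE)[0]:
        if cv2.contourArea(k)<amin: continue
        P=np.array([ray(c,p,z) for p in cv2.convexHull(k)[:,0]])*1000
        out.append((np.round(P.mean(0)),cv2.minAreaRect(P.astype(np.float32))))
    return out
def go(target,yaw=None,s=None):
    """tool-frame shift (fractions of 300mm) and turn (fractions of 180 deg); yaw = world angle of jaw axis, tool down"""
    s=s or r.sense(); R=Ro.from_euler('xyz',s["tool_rot"]); d=R.inv().apply(np.array(target)-s["eef_pos"])
    w=np.zeros(3)
    if yaw is not None:
        a=np.degrees(yaw) ; best=None
        for t in(yaw,yaw+np.pi):
            x=np.array([0,0,-1.]); y=np.array([np.cos(t),np.sin(t),0]); T=Ro.from_matrix(np.c_[x,y,np.cross(x,y)])
            v=(R.inv()*T).as_rotvec()
            if best is None or np.linalg.norm(v)<np.linalg.norm(best): best=v
        w=best
    print("shift/300mm",np.round(d/.3,3),"turn/180",np.round(w/np.pi,4),"dist",np.round(np.linalg.norm(d),3),"q7",np.round(s["qpos"][6],2),"t",round(s["clock"],2))
def wood(c):
    h=cv2.cvtColor(c["color"],cv2.COLOR_RGB2HSV); return cv2.inRange(h,(10,75,90),(28,255,255))
E
python3 - <<'E'
from h import *
R=Ro.from_euler('xyz',r.sense()["tool_rot"]).as_matrix(); print(np.round(R,3).tolist())
rois={"top":(90,140,450,260),"scene":(160,95,410,355)}
for n in rois:
    c=eyes.read_camera(n); print(n)
    for b in blobs(c,wood(c),rois[n],0.012): print(b[0],np.round(b[1][0],1),np.round(b[1][1],1),round(b[1][2],1))
    ro={"top":((180,200,250,255),(275,210,325,255)),"scene":((280,190,345,245),(250,140,290,185))}[n]
    for i,(x0,y0,x1,y1) in enumerate(ro):
        cv2.imwrite(f"pics/{n}_{i}.png",cv2.resize(cv2.cvtColor(c["color"][y0:y1,x0:x1],cv2.COLOR_RGB2BGR),None,fx=6,fy=6,interpolation=cv2.INTER_CUBIC))
L=[cv2.imread(f"pics/{n}_{i}.png") for n in rois for i in(0,1)]
C=np.zeros((660,820,3),np.uint8)
C[:330,:420]=L[0];C[:270,420:720]=L[1];C[330:,:390]=L[2];C[330:600,420:660]=L[3]
cv2.imwrite("pics/m.png",C[:, :800][:600])
E
```

```text
[[-0.001, 0.36, -0.933], [0.002, -0.933, -0.36], [-1.0, -0.002, 0.0]]
top
[451. 113.] [450.5 112.3] [48.  68.6] 53.8
[504. 406.] [502.7 404.7] [69.7 68.6] 44.8
[ 482. -425.] [ 479.6 -419.8] [ 43.9 129.8] 24.4
[621. 224.] [624.2 224.9] [75.7 74.5] 66.7
[ 648. -213.] [ 646.1 -213.5] [57.2 58.7] 43.2
[660. -16.] [661.4 -18.6] [37.6 38.4] 88.5
scene
[508. 413.] [502.8 408. ] [70.6 66.7] 48.1
[624. 232.] [624.9 229. ] [76.6 73.7] 66.9
[663. -16.] [662.8 -16.4] [37.  36.1] 60.5
[ 648. -208.] [ 645.5 -211.8] [60.1 56.4] 65.3
[ 480. -420.] [ 479.7 -417.2] [ 46.4 129.1] 24.6
```

View pics/m.png

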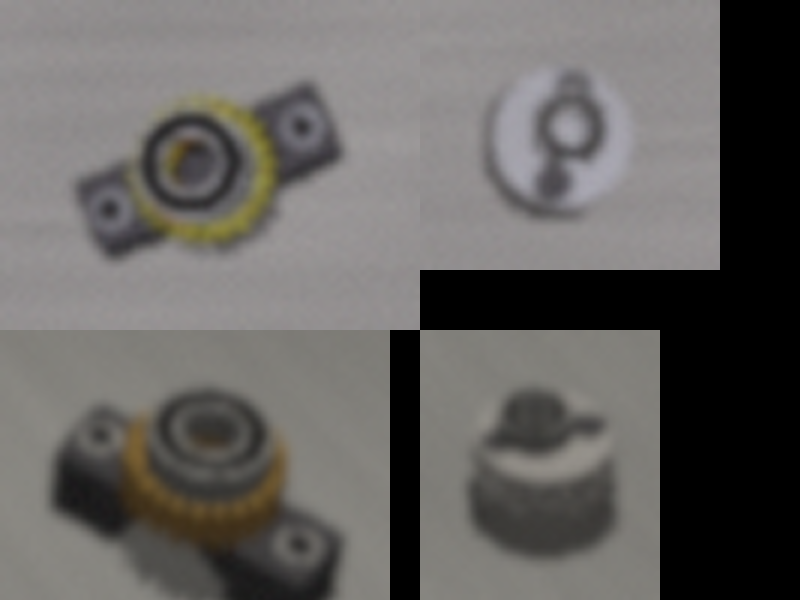

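```bash
python3 - <<'E'
from h import *
ct=eyes.read_camera("top"); cs=eyes.read_camera("scene")
def f(c,o,u,z): return np.round(ray(c,np.array(o)+(np.array(u)+.5)/6-.5,z)*1000,1)
t0,t1,s0,s1=(180,200),(275,210),(280,190),(250,140)
a,b=f(ct,t0,(302,127),.038),f(ct,t0,(110,208),.038); print("holes",a,b,(a+b)/2,np.linalg.norm(a-b),np.degrees(np.arctan2(*(a-b)[::-1])))
a,b=f(cs,s0,(100,105),.038),f(cs,s0,(298,214),.038); print("holes s",a,b,(a+b)/2,np.linalg.norm(a-b),np.degrees(np.arctan2(*(a-b)[::-1])))
print("bigB",f(ct,t0,(190,160),.078),f(cs,s0,(210,101),.078)); print("gear",f(ct,t0,(205,168),.058))
print("pist",f(ct,t1,(145,137),.05),f(cs,s1,(123,103),.05)); print("smallB",f(ct,t1,(151,128),.064),f(cs,s1,(115,72),.064))
E
```

```text
holes [473.6  71.7] [438.8 160.6] [456.2  116.15] 95.46858121916341 -68.62208788216401
holes s [471.4  71. ] [435.7 160.3] [453.55 115.65] 96.17161743466728 -68.20965361053969
bigB [457.8 119.5] [455.6 120.5]
gear [455.  114.8]
pist [ 435.9 -116.5] [ 434.5 -116.2]
smallB [ 439.5 -118. ] [ 435.3 -123. ]
```

Emit:
play_rows:
  commands: [0,0,0,0,-0.046,0,0,0,0,0,0,-0.046,0,0,0,0,0,0,-0.046,0,0,0,0,0,0,-0.046,0,0,0,0,0,0,-0.046,0,0,0,0,0,0,-0.046,0,0,0,0,0,0,-0.046,0,0,0,0,0,0,-0.046,0,0,0,0,0,0,-0.046,0,0,0,0,0,0,-0.046,0,0,0,0,0,0,-0.046,0,0,0,0,0,0,0,0,0]

```text
clock: 1.5
eef_pos: [0.233, -0.6055, 0.1659]
tool_rot: [-2.733, 1.568, 2.426]
force: [-0.4, -0.1, 0.2]
gripper_width: 0.0941
```

```bash
python3 - <<'E'
from h import *
go((.437,-.120,.15),np.radians(21.6))
E
```

```text
shift/300mm [ 0.055  1.312 -1.166] turn/180 [ 0.022  -0.0009  0.0004] dist 0.527 q7 1.36 t 1.5
```

Emit:
play_rows:
  commands: [0,0.0045,0.11,-0.097,0,0,0,0,0.0045,0.11,-0.097,0,0,0,0,0.0045,0.11,-0.097,0,0,0,0,0.0045,0.11,-0.097,0,0,0,0,0.0045,0.11,-0.097,0,0,0,0,0.0045,0.11,-0.097,0,0,0,0,0.0045,0.11,-0.097,0,0,0,0,0.0045,0.11,-0.097,0,0,0,0,0.0045,0.11,-0.097,0,0,0,0,0.0045,0.11,-0.097,0,0,0,0,0.0045,0.11,-0.097,0,0,0,0,0.0045,0.11,-0.097,0.022,0,0]

```text
clock: 2.7
eef_pos: [0.4577, -0.118, 0.1484]
tool_rot: [0.052, 1.565, -1.211]
force: [-0.2, -0.9, 0.9]
gripper_width: 0.094
```

```bash
python3 - <<'E'
from h import *
go((.437,-.120,.0525),np.radians(21.6))
E
```

```text
shift/300mm [ 0.32  -0.068 -0.016] turn/180 [-0.0223  0.0018 -0.    ] dist 0.098 q7 0.22 t 2.7
```

Emit:
play_rows:
  commands: [0,0,-0.068,-0.016,-0.022,0.0018,0,0,0.1,0,0,0,0,0,0,0,0,0,0,0,0]

```text
clock: 3.0
eef_pos: [0.4429, -0.1077, 0.1193]
tool_rot: [1.559, 1.563, 0.374]
force: [-0.6, -0.0, 0.3]
gripper_width: 0.0945
```

```bash
python3 - <<'E'
from h import *
go((.437,-.120,.0525),np.radians(21.6))
E
```

```text
shift/300mm [ 0.223 -0.036  0.031] turn/180 [ 0.0028  0.     -0.0025] dist 0.068 q7 0.25 t 3.0
```

Emit:
play_rows:
  commands: [0,0.02,-0.036,0.031,0.0028,0,-0.0025,0,0.02,0,0,0,0,0,0,0,0,0,0,0,0]

```text
clock: 3.3
eef_pos: [0.4367, -0.1233, 0.1081]
tool_rot: [0.07, 1.569, -1.131]
force: [-0.1, -0.0, -0.3]
gripper_width: 0.0938
```

```bash
python3 - <<'E'
from h import *
go((.437,-.120,.0525),np.radians(21.6))
c=eyes.read_camera("scene")["color"][100:200,215:315]; cv2.imwrite("pics/a.png",cv2.resize(c[:,:,::-1],None,fx=5,fy=5,interpolation=cv2.INTER_CUBIC))
E
```

```text
shift/300mm [ 0.185  0.005 -0.01 ] turn/180 [-0.0025  0.0007 -0.    ] dist 0.056 q7 0.25 t 3.3
```

View pics/a.png

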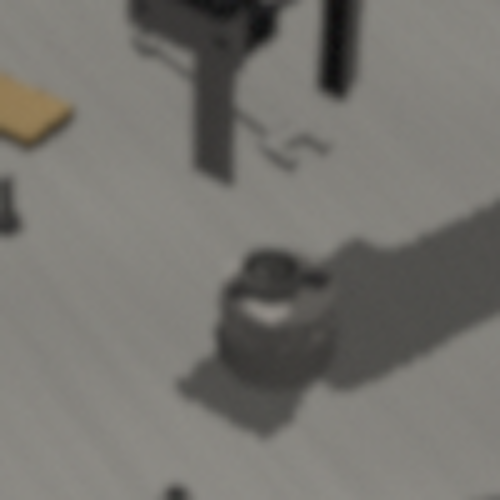

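The fingers hover above the piston at (215,180) and (335,95) in the crop. The bearing sits on the crown at (270,265), between them. Descending now.

Emit:
play_rows:
  commands: [0,0.05,0.005,-0.01,0,0,0,0,0.05,0,0,0,0,0,0,0.05,0,0,0,0,0,0,0.025,0,0,0,0,0,0,0,0,0,0,0,0]

```text
clock: 3.85
eef_pos: [0.4403, -0.1235, 0.0568]
tool_rot: [0.693, 1.562, -0.517]
force: [-0.2, 1.1, 0.0]
gripper_width: 0.0938
```

```bash
python3 - <<'E'
from h import *
go((.437,-.120,.0525),np.radians(21.6))
E
```

```text
shift/300mm [ 0.014 -0.006 -0.015] turn/180 [-0.005   0.0022 -0.0018] dist 0.006 q7 0.17 t 3.85
```

Emit:
play_rows:
  commands: [0,0.012,-0.006,-0.015,-0.005,0.002,-0.002,0,0,0,0,0,0,0,1,0,0,0,0,0,0,1,0,0,0,0,0,0,1,0,0,0,0,0,0,1,0,0,0,0,0,0,1,0,0,0,0,0,0,1,0,0,0,0,0,0,1,0,0,0,0,0,0]

```text
clock: 4.75
eef_pos: [0.4387, -0.1203, 0.0553]
tool_rot: [0.738, 1.567, -0.456]
force: [-0.1, -0.2, -0.4]
gripper_width: 0.0415
```

Emit:
play_rows:
  commands: [1,0.006,0,0,0,0,0,1,0,0,0,0,0,0,1,0,0,0,0,0,0,1,0,0,0,0,0,0]

```text
clock: 5.15
eef_pos: [0.4387, -0.1203, 0.0532]
tool_rot: [0.724, 1.567, -0.469]
force: [-0.1, -0.5, -0.5]
gripper_width: 0.0095
```

```bash
python3 - <<'E'
from h import *
a=eyes.read_camera("scene")["color"][100:200,215:315]; b=eyes.read_camera("top")["color"][190:265,260:335]
f=lambda i,k:cv2.resize(i[:,:,::-1],(400,400),interpolation=cv2.INTER_CUBIC)
cv2.imwrite("pics/b.png",np.hstack([f(a,4),f(b,4)])); print(r.sense()["gripper_width"])
E
```

```text
0.0021426899990381657
```

View pics/b.png

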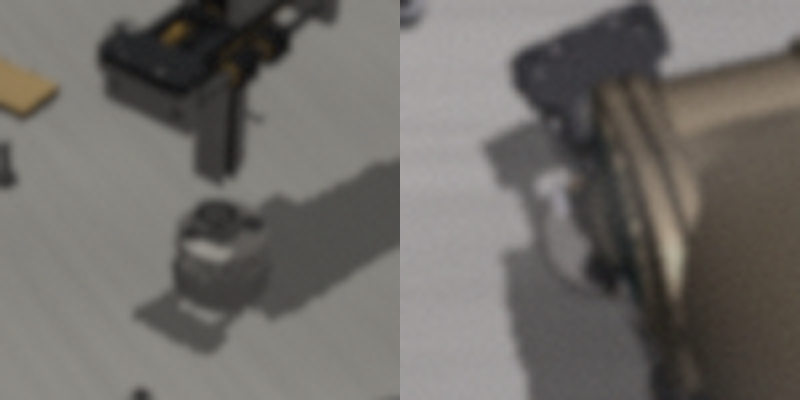

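```bash
python3 - <<'E'
from h import *
c=eyes.read_camera("scene"); s=r.sense(); print(s["eef_pos"],Ro.from_euler('xyz',s["tool_rot"]).as_matrix().round(3).tolist(),pix(c,s["eef_pos"]))
for z in(.0532,.08,.1,.12): print(z,ray(c,(268.7,145),z), pix(c,(.437,-.12,.064)))
E
```

```text
[ 0.43872327 -0.12030393  0.05326723] [[0.003, 0.93, 0.368], [-0.002, 0.368, -0.93], [-1.0, 0.002, 0.003]] [268.0709189  155.49774438]
0.0532 [ 0.41298906 -0.15927556] [268.77396423 152.38577264]
0.08 [ 0.43107269 -0.1310819 ] [268.77396423 152.38577264]
0.1 [ 0.44456793 -0.11004186] [268.77396423 152.38577264]
0.12 [ 0.45806317 -0.08900182] [268.77396423 152.38577264]
```

```bash
python3 - <<'E'
from h import *
c=eyes.read_camera("scene"); y=np.array([.93,.368,0])
for dz in (0,.01,.02,.03):
  p=np.array([.4367,-.1233,.1081+dz]); print(dz,[pix(c,p+k*y).round(1).tolist() for k in(.047,.0595,-.047,-.0595)], pix(c,np.array([.4387,-.1203,.0533+dz])).round(1))
s=r.sense(); print(s["qpos"].round(3), s["eef_pos"], s["gripper_width"])
f=c["color"][125:175,245:295]; cv2.imwrite("pics/c.png",cv2.resize(f[:,:,::-1],(500,500),interpolation=cv2.INTER_CUBIC))
E
```

```text
0 [[258.0, 147.6], [255.1, 150.0], [279.0, 130.9], [281.7, 128.7]] [268.1 155.5]
0.01 [[258.0, 144.7], [255.1, 147.0], [279.2, 127.9], [281.8, 125.8]] [268.2 152.7]
0.02 [[258.1, 141.7], [255.1, 144.0], [279.3, 125.0], [282.0, 122.8]] [268.3 149.9]
0.03 [[258.1, 138.6], [255.2, 140.9], [279.5, 121.9], [282.2, 119.8]] [268.4 147.1]
[ 0.44   0.565 -0.335  2.151  0.394  0.48   0.179] [ 0.43870408 -0.12031844  0.05326505] 0.0002096160825118553
```

View pics/c.png

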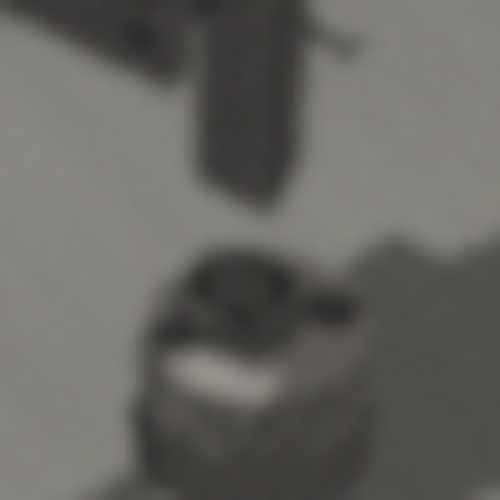

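The closed fingertips show at (270,146). The reported pose projects to (268,155), so the true tip is about 30 mm higher, and the bearing is untouched on the crown. I'll touch the bare bench to measure this tool offset.

Emit:
play_rows:
  commands: [1,-0.1,0,0,0,0,0,1,-0.1,0,0,0,0,0,1,0,0.09,-0.105,0,0,0,1,0,0.09,-0.105,0,0,0,1,0,0.09,-0.105,0,0,0,1,0,0,0,0,0,0,1,0.1,0,0,0,0,0,1,0.1,0,0,0,0,0,1,0.05,0,0,0,0,0,1,0.0,0,0,0,0,0,1,0.0,0,0,0,0,0]

```text
clock: 6.45
eef_pos: [0.4828, -0.0015, 0.0394]
tool_rot: [1.05, 1.564, -0.15]
force: [0.6, -0.0, 0.4]
gripper_width: 0.0003
```

```bash
python3 - <<'E'
from h import *
go((.48,0,.02),np.radians(21.6)); p=r.sense()["eef_pos"]; print(p)
a=eyes.read_camera("scene"); b=eyes.read_camera("top")
f=lambda i:cv2.resize(i[:,:,::-1],(400,400),interpolation=cv2.INTER_CUBIC)
u=pix(a,p).astype(int);v=pix(b,p).astype(int);print(u,v)
cv2.imwrite("pics/d.png",np.hstack([f(a["color"][u[1]-35:u[1]+15,u[0]-25:u[0]+25]),f(b["color"][v[1]-25:v[1]+25,v[0]-25:v[0]+25])]))
E
```

```text
shift/300mm [ 0.064 -0.007 -0.008] turn/180 [-0.0021  0.0011 -0.002 ] dist 0.02 q7 -0.09 t 6.45
[ 0.48277876 -0.00153422  0.03936044]
[277 190] [256 216]
```

View pics/d.png

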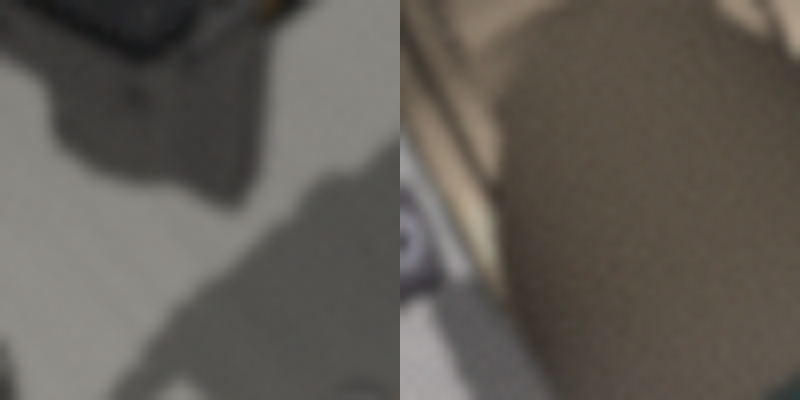

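Emit:
play_rows:
  commands: [1,0.04,0,0,0,0,0,1,0.03,0,0,0,0,0,1,0.02,0,0,0,0,0,1,0,0,0,0,0,0]

```text
clock: 6.95
eef_pos: [0.4853, -0.0022, 0.0126]
tool_rot: [1.119, 1.558, -0.083]
force: [1.0, -0.7, -0.2]
gripper_width: 0.0003
```

Emit:
play_rows:
  commands: [1,0.015,0,0,0,0,0,1,0.0,0,0,0,0,0]

```text
clock: 7.15
eef_pos: [0.4853, -0.0021, 0.0075]
tool_rot: [1.115, 1.559, -0.087]
force: [-0.3, -0.2, 0.6]
gripper_width: 0.0004
```

Emit:
play_rows:
  commands: [1,0.015,0,0,0,0,0,1,0.0,0,0,0,0,0]

```text
clock: 7.35
eef_pos: [0.4856, -0.0021, 0.0028]
tool_rot: [1.122, 1.558, -0.08]
force: [-0.7, 0.4, -0.2]
gripper_width: 0.0007
```

Emit:
play_rows:
  commands: [1,0.015,0,0,0,0,0,1,0.0,0,0,0,0,0]

```text
clock: 7.55
eef_pos: [0.4858, -0.002, -0.002]
tool_rot: [1.128, 1.558, -0.073]
force: [0.1, 0.5, 0.7]
gripper_width: 0.0004
```

Emit:
play_rows:
  commands: [1,0.015,0,0,0,0,0,1,0.0,0,0,0,0,0]

```text
clock: 7.75
eef_pos: [0.4859, -0.002, -0.0068]
tool_rot: [1.133, 1.558, -0.069]
force: [0.7, 0.1, -0.6]
gripper_width: 0.0002
```

Emit:
play_rows:
  commands: [1,0.02,0,0,0,0,0,1,0.01,0,0,0,0,0,1,0.0,0,0,0,0,0]

```text
clock: 8.05
eef_pos: [0.486, -0.002, -0.0167]
tool_rot: [1.131, 1.558, -0.071]
force: [-0.1, -0.9, -0.3]
gripper_width: 0.0005
```

Emit:
play_rows:
  commands: [1,0.01,0,0,0,0,0,1,0.01,0,0,0,0,0,1,0,0,0,0,0,0]

```text
clock: 8.35
eef_pos: [0.4861, -0.002, -0.0232]
tool_rot: [1.132, 1.558, -0.07]
force: [0.1, -0.2, -0.1]
gripper_width: 0.0006
```

Emit:
play_rows:
  commands: [1,0.01,0,0,0,0,0,1,0.01,0,0,0,0,0,1,0,0,0,0,0,0]

```text
clock: 8.65
eef_pos: [0.4863, -0.002, -0.0297]
tool_rot: [1.135, 1.558, -0.067]
force: [-0.2, 0.2, 0.0]
gripper_width: 0.0007
```

Emit:
play_rows:
  commands: [1,0.008,0,0,0,0,0,1,0,0,0,0,0,0]

```text
clock: 8.85
eef_pos: [0.4864, -0.002, -0.0324]
tool_rot: [1.137, 1.558, -0.064]
force: [-0.4, -0.6, 0.4]
gripper_width: 0.0007
```

Emit:
play_rows:
  commands: [1,0.008,0,0,0,0,0,1,0,0,0,0,0,0]

```text
clock: 9.05
eef_pos: [0.4865, -0.002, -0.0349]
tool_rot: [1.138, 1.557, -0.064]
force: [0.1, 0.1, 0.8]
gripper_width: 0.0004
```

Emit:
play_rows:
  commands: [1,0.006,0,0,0,0,0,1,0,0,0,0,0,0]

```text
clock: 9.25
eef_pos: [0.4865, -0.002, -0.0368]
tool_rot: [1.141, 1.557, -0.061]
force: [-0.8, -0.0, -0.3]
gripper_width: 0.0005
```

Emit:
play_rows:
  commands: [1,0.01,0,0,0,0,0,1,0,0,0,0,0,0]

```text
clock: 9.45
eef_pos: [0.4871, -0.002, -0.0374]
tool_rot: [1.069, 1.555, -0.132]
force: [-0.5, -0.4, -0.4]
gripper_width: 0.0007
```

```bash
python3 - <<'E'
from h import *
s=r.sense(); p=s["eef_pos"]; print(p,s["force"].round(2),s["qpos"].round(3))
a=eyes.read_camera("scene")
u=pix(a,[.485,-.002,0]).astype(int);print(u,pix(a,p))
cv2.imwrite("pics/e.png",cv2.resize(a["color"][u[1]-45:u[1]+15,u[0]-30:u[0]+30][:,:,::-1],(600,600),interpolation=cv2.INTER_CUBIC))
E
```

```text
[ 0.48712327 -0.00202175 -0.03738519] [-0.52 -0.39 -0.41] [ 0.077  0.755 -0.196  2.126  0.501  0.288 -0.179]
[275 201] [274.4170364 211.0952548]
```

View pics/e.png

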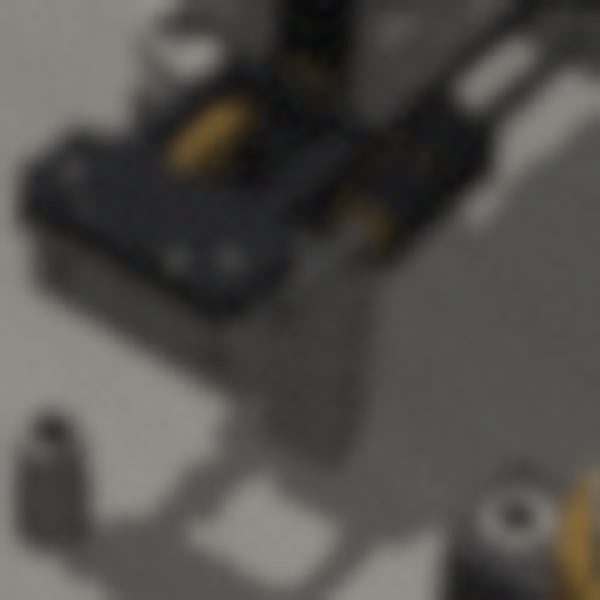

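```bash
python3 - <<'E'
from h import *
a=eyes.read_camera("scene")
for p,u in(((.4871,-.002,-.0374),(277.3,202.8)),((.4828,-.0015,.0394),(281.2,180.8)),((.4387,-.1203,.0533),(270.3,145.8))):
    for o in(.03,.034,.038,.042): print(o,((ray(a,u,p[2]+o)-p[:2])*1000).round(1),end=" ")
    print()
E
```

```text
0.03 [-7.  1.] 0.034 [-4.8  4.2] 0.038 [-2.6  7.3] 0.042 [-0.5 10.5] 
0.03 [-10.9  -0.1] 0.034 [-8.4  3.4] 0.038 [-6.   6.9] 0.042 [-3.5 10.3] 
0.03 [-7.4 -2.2] 0.034 [-4.7  2. ] 0.038 [-2.   6.2] 0.042 [ 0.7 10.4]
```

Emit:
play_rows:
  commands: [1,-0.05,0,0,0,0,0,1,-0.01,0.022,0.095,0,0,0,1,0,0.022,0.095,0,0,0,1,0,0,0,0,0,0,1,0,0,0,0,0,0]

```text
clock: 10.05
eef_pos: [0.5203, -0.0505, -0.0197]
tool_rot: [1.146, 1.557, -0.053]
force: [-0.6, 0.3, -0.1]
gripper_width: 0.0003
```

```bash
python3 - <<'E'
from h import *
p=r.sense()["eef_pos"]; print(p); go((p[0],p[1],-.034),np.radians(21.6))
E
```

```text
[ 0.52026113 -0.05054025 -0.01969289]
shift/300mm [ 0.048 -0.001 -0.   ] turn/180 [-0.0016  0.0019 -0.0041] dist 0.014 q7 -0.06 t 10.05
```

Emit:
play_rows:
  commands: [1,0.03,0,0,-0.0016,0.002,-0.004,1,0.012,0,0,0,0,0,1,0,0,0,0,0,0]

```text
clock: 10.35
eef_pos: [0.5184, -0.0484, -0.0341]
tool_rot: [-2.322, 1.567, 2.77]
force: [-0.4, 0.3, -0.4]
gripper_width: 0.0001
```

Emit:
play_rows:
  commands: [1,0.01,0,0,0,0,0,1,0,0,0,0,0,0]

```text
clock: 10.55
eef_pos: [0.5179, -0.0473, -0.0377]
tool_rot: [-2.304, 1.566, 2.791]
force: [0.2, 0.2, 0.4]
gripper_width: 0.0003
```

Emit:
play_rows:
  commands: [1,0.01,0,0,0,0,0,1,0,0,0,0,0,0]

```text
clock: 10.75
eef_pos: [0.5183, -0.0471, -0.037]
tool_rot: [-1.732, 1.568, -2.92]
force: [-0.0, -0.1, -0.5]
gripper_width: 0.0008
```

Emit:
play_rows:
  commands: [1,0.01,0,0,0,0,0,1,0,0,0,0,0,0]

```text
clock: 10.95
eef_pos: [0.5191, -0.0469, -0.0373]
tool_rot: [-0.595, 1.569, -1.782]
force: [-0.3, 0.1, -0.1]
gripper_width: 0.0005
```

Contact stalls at reading z = -0.0375 in two places, so true tip z = reading + 37.5 mm. I'll apply that from here on.

Emit:
play_rows:
  commands: [0,-0.12,0,0,0,0,0,0,-0.12,0,0,0,0,0,0,-0.12,0,0,0,0,0,0,0,-0.11,0.042,0,0,0,0,0,-0.11,0.042,0,0,0,0,0,-0.11,0.042,0,0,0,0,0,0,0,0,0,0,0,0,0,0,0,0,0]

```text
clock: 11.75
eef_pos: [0.4396, -0.1186, 0.0734]
tool_rot: [-0.155, 1.57, -1.339]
force: [0.6, 0.1, -0.1]
gripper_width: 0.0611
```

```bash
python3 - <<'E'
from h import *
print(r.sense()["eef_pos"],r.sense()["gripper_width"]);go((.437,-.12,.016),np.radians(21.6))
E
```

```text
[ 0.43957483 -0.1186326   0.07336612] 0.0610542349790501
shift/300mm [ 0.191 -0.01   0.001] turn/180 [0.0034 0.0002 0.    ] dist 0.057 q7 0.16 t 11.75
```

Emit:
play_rows:
  commands: [0,0,-0.01,0,0.003,0,0,0,0,0,0,0,0,0,0,0.05,0,0,0,0,0,0,0.05,0,0,0,0,0,0,0.05,0,0,0,0,0,0,0.03,0,0,0,0,0,0,0,0,0,0,0,0]

```text
clock: 12.45
eef_pos: [0.4426, -0.1147, 0.0171]
tool_rot: [1.514, 1.565, 0.329]
force: [-0.6, -0.6, 0.3]
gripper_width: 0.0941
```

```bash
python3 - <<'E'
from h import *
print(r.sense()["eef_pos"],r.sense()["gripper_width"]);go((.437,-.12,.016),np.radians(21.6))
E
```

```text
[ 0.44262136 -0.11466411  0.01714951] 0.09412968079778695
shift/300mm [ 0.004 -0.024  0.009] turn/180 [ 0.0026  0.0001 -0.0018] dist 0.008 q7 0.08 t 12.45
```

Emit:
play_rows:
  commands: [0,0,-0.024,0.009,0.0026,0,-0.0018,0,0,0,0,0,0,0,1,0.004,0,0,0,0,0,1,0,0,0,0,0,0,1,0,0,0,0,0,0,1,0,0,0,0,0,0,1,0,0,0,0,0,0,1,0,0,0,0,0,0,1,0,0,0,0,0,0,1,0,0,0,0,0,0,1,0,0,0,0,0,0,1,0,0,0,0,0,0]

```text
clock: 13.65
eef_pos: [0.4387, -0.1202, 0.0178]
tool_rot: [0.943, 1.567, -0.251]
force: [0.1, 0.1, 0.4]
gripper_width: 0.034
```

Emit:
play_rows:
  commands: [1,0,0,0,0,0,0,1,0,0,0,0,0,0,1,0,0,0,0,0,0]

```text
clock: 13.95
eef_pos: [0.4387, -0.1202, 0.0178]
tool_rot: [0.932, 1.567, -0.262]
force: [-0.3, -0.4, 0.6]
gripper_width: 0.034
```

Emit:
play_rows:
  commands: [1,-0.04,0,0,0,0,0,1,-0.08,0,0,0,0,0,1,-0.08,0,0,0,0,0,1,0,0.07,0,0,0,0,1,0,0.135,-0.008,0,0,0,1,0,0.135,-0.008,0,0,0,1,0,0.135,-0.008,0,0,0,1,0,0.135,-0.008,0,0,0,1,0,0.135,-0.008,0,0,0,1,0,0.06,0,0,0,0,1,0,0,0,0,0,0,1,0,0,0,0,0,0]

```text
clock: 15.15
eef_pos: [0.6597, -0.0181, 0.0755]
tool_rot: [-1.765, 1.563, -2.963]
force: [-0.8, -0.4, -0.7]
gripper_width: 0.0339
```

```bash
python3 - <<'E'
from h import *
p=r.sense()["eef_pos"]; print(p,r.sense()["gripper_width"]);go((.662,-.0175,.0),np.radians(21.6))
a=eyes.read_camera("scene"); b=eyes.read_camera("top"); q=[*p[:2],p[2]+.035]
f=lambda i:cv2.resize(i[:,:,::-1],(400,400),interpolation=cv2.INTER_CUBIC)
u=pix(a,q).astype(int);v=pix(b,q).astype(int);print(u,v)
cv2.imwrite("pics/f.png",np.hstack([f(a["color"][u[1]-25:u[1]+25,u[0]-25:u[0]+25]),f(b["color"][v[1]-25:v[1]+25,v[0]-25:v[0]+25])]))
E
```

```text
[ 0.65965656 -0.01808494  0.07552872] 0.03393625800395285
shift/300mm [0.252 0.01  0.001] turn/180 [-0.0013 -0.0005  0.0024] dist 0.076 q7 0.05 t 15.15
[211 190] [260 148]
```

View pics/f.png

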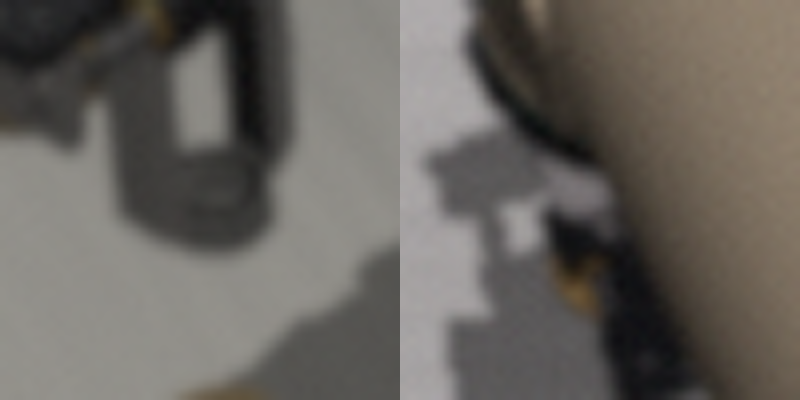

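The left crop shows the bearing held flat, with the centre of its top face near scene (212.5,188).

```bash
python3 - <<'E'
from h import *
a=eyes.read_camera("scene");b=ray(a,(212.4,187.6),.1215);s=r.sense();p=s["eef_pos"];R=Ro.from_euler('xyz',s["tool_rot"])
print(b,p, "offset in tool",R.inv().apply([*(b-p[:2]),0])*1000); t=np.array([.662,-.0175]); 
E
```

```text
[ 0.65717995 -0.01638303] [ 0.65929394 -0.01907722  0.07606698] offset in tool [ 0.01050856 -0.99081439 -3.27807696]
```

Emit:
play_rows:
  commands: [1,0.02,0.01,0.005,-0.0013,0,0.0024,1,0.05,0,0,0,0,0,1,0.05,0,0,0,0,0,1,0.05,0,0,0,0,0,1,0.05,0,0,0,0,0,1,0.03,0,0,0,0,0,1,0,0,0,0,0,0]

```text
clock: 16.0
eef_pos: [0.6587, -0.0228, -0.007]
tool_rot: [-1.753, 1.566, -2.95]
force: [0.0, 0.6, -0.7]
gripper_width: 0.0342
```

```bash
python3 - <<'E'
from h import *
print(r.sense()["eef_pos"]);go((.6627,-.0194,-.0195),np.radians(21.6))
E
```

```text
[ 0.65868212 -0.02284677 -0.00701756]
shift/300mm [ 0.042  0.017 -0.006] turn/180 [-0.0011 -0.0003  0.0015] dist 0.014 q7 0.01 t 16.0
```

Emit:
play_rows:
  commands: [1,0,0.017,-0.006,-0.001,0,0.0015,1,0,0,0,0,0,0,1,0.015,0,0,0,0,0,1,0.015,0,0,0,0,0,1,0,0,0,0,0,0]

```text
clock: 16.5
eef_pos: [0.6649, -0.0182, -0.0153]
tool_rot: [1.616, 1.567, 0.422]
force: [-0.4, -0.7, -1.1]
gripper_width: 0.034
```

Emit:
play_rows:
  commands: [1,0.008,0,0,0,0,0,1,0,0,0,0,0,0]

```text
clock: 16.7
eef_pos: [0.6651, -0.0183, -0.0177]
tool_rot: [1.557, 1.567, 0.363]
force: [0.9, -0.6, -0.2]
gripper_width: 0.0339
```

```bash
python3 - <<'E'
from h import *
print(r.sense()["eef_pos"]);go((.6627,-.0194,-.0195),np.radians(21.6))
E
```

```text
[ 0.66510157 -0.01827846 -0.01766536]
shift/300mm [ 0.006 -0.009  0.001] turn/180 [ 0.0001  0.     -0.0013] dist 0.003 q7 0.01 t 16.7
```

Emit:
play_rows:
  commands: [1,0,-0.007,0,0,0,0,1,0.006,0,0,0,0,0,1,0,0,0,0,0,0,0,0,0,0,0,0,0,0,0,0,0,0,0,0,0,0,0,0,0,0,0,0,0,0,0,0,0,0,0,0,0,0,0,0,0,0,0,0,0,0,0,0]

```text
clock: 17.6
eef_pos: [0.6637, -0.0193, -0.0188]
tool_rot: [1.45, 1.565, 0.256]
force: [0.1, 0.4, -0.2]
gripper_width: 0.0788
```

```bash
python3 - <<'E'
from h import *
p=r.sense()["eef_pos"]; print(p);go((.4360,-.1185,-.02),np.radians(21.6));go((.4360,-.1185,.075),np.radians(21.6))
E
```

```text
[ 0.66370887 -0.01925048 -0.01882756]
shift/300mm [-0.    -0.828  0.028] turn/180 [ 0.      0.0002 -0.0017] dist 0.248 q7 0.0 t 17.6
shift/300mm [-0.317 -0.826  0.028] turn/180 [ 0.      0.0002 -0.0017] dist 0.266 q7 0.0 t 17.6
```

Lift, move back over the piston, and image the released bearing.

Emit:
play_rows:
  commands: [0,-0.06,0,0,0,0,0,0,-0.13,0,0,0,0,0,0,-0.13,0,0,0,0,0,0,0,-0.13,0.005,0,0,0,0,0,-0.14,0.005,0,0,0,0,0,-0.14,0.005,0,0,0,0,0,-0.14,0.005,0,0,0,0,0,-0.14,0.005,0,0,0,0,0,-0.1,0.003,0,0,0,0,0,0,0,0,0,0,0,0,0,0,0,0,0]

```text
clock: 18.7
eef_pos: [0.4439, -0.1166, 0.0907]
tool_rot: [1.088, 1.549, -0.104]
force: [-0.2, 0.5, 0.2]
gripper_width: 0.0941
```

```bash
python3 - <<'E'
from h import *
p=r.sense()["eef_pos"]; print(p);go((.436,-.1185,-.021),np.radians(21.6))
a=eyes.read_camera("scene"); b=eyes.read_camera("top"); q=[.662,-.0175,.02]
f=lambda i:cv2.resize(i[:,:,::-1],(400,400),interpolation=cv2.INTER_CUBIC)
u=pix(a,q).astype(int);v=pix(b,q).astype(int);print(u,v)
cv2.imwrite("pics/g.png",np.hstack([f(a["color"][u[1]-20:u[1]+20,u[0]-20:u[0]+20]),f(b["color"][v[1]-20:v[1]+20,v[0]-20:v[0]+20])]))
E
```

```text
[ 0.44391662 -0.11658346  0.09070529]
shift/300mm [ 0.372 -0.034 -0.008] turn/180 [ 0.0005  0.0032 -0.0061] dist 0.112 q7 0.16 t 18.7
[212 216] [260 154]
```

View pics/g.png

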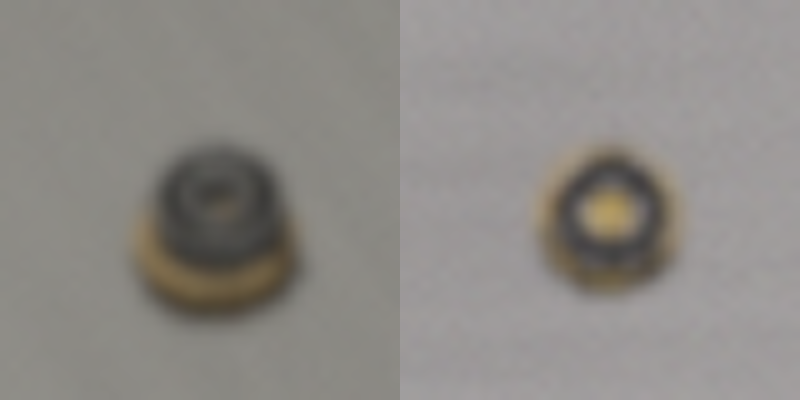

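The bearing sits flat and concentric on the small rest in both views (top crop (610,212), scene crop (217,205)). Now the piston.

Emit:
play_rows:
  commands: [0,0,-0.026,-0.011,0,0.003,-0.006,0,0,0,0,0,0,0,0,0.06,0,0,0,0,0,0,0.06,0,0,0,0,0,0,0.04,0,0,0,0,0,0,0,0,0,0,0,0]

```text
clock: 19.4
eef_pos: [0.4421, -0.1128, 0.0411]
tool_rot: [1.547, 1.566, 0.361]
force: [-1.1, 0.3, 0.7]
gripper_width: 0.0941
```

```bash
python3 - <<'E'
from h import *
p=r.sense()["eef_pos"]; print(p);go((.4355,-.1165,-.020),np.radians(21.6))
E
```

```text
[ 0.44208789 -0.11279099  0.04112195]
shift/300mm [ 0.204 -0.026  0.003] turn/180 [ 0.0025  0.     -0.0015] dist 0.062 q7 0.1 t 19.4
```

Emit:
play_rows:
  commands: [0,0,-0.026,0.003,0.0025,0,-0.0015,0,0,0,0,0,0,0,0,0.04,-0.004,0,0,0,0,0,0.04,-0.004,0,0,0,0,0,0.04,-0.004,0,0,0,0,0,0.04,-0.004,0,0,0,0,0,0.02,-0.004,0,0,0,0,0,0,0,0,0,0,0]

```text
clock: 20.2
eef_pos: [0.434, -0.1197, -0.0105]
tool_rot: [1.013, 1.562, -0.182]
force: [-0.4, -0.2, 0.6]
gripper_width: 0.0938
```

```bash
python3 - <<'E'
from h import *
p=r.sense()["eef_pos"]; print(p);go((.4355,-.1165,-.020),np.radians(21.6))
E
```

```text
[ 0.43401353 -0.11974759 -0.01049028]
shift/300mm [ 0.032  0.008 -0.008] turn/180 [-0.0003  0.0015 -0.0024] dist 0.01 q7 0.02 t 20.2
```

Emit:
play_rows:
  commands: [0,0.03,0.008,-0.008,0,0.0015,-0.0024,0,0,0,0,0,0,0,1,0,0,0,0,0,0,1,0,0,0,0,0,0,1,0,0,0,0,0,0,1,0,0,0,0,0,0,1,0,0,0,0,0,0,1,0,0,0,0,0,0,1,0,0,0,0,0,0,1,0,0,0,0,0,0,1,0,0,0,0,0,0]

```text
clock: 21.3
eef_pos: [0.4375, -0.1166, -0.0185]
tool_rot: [1.169, 1.568, -0.026]
force: [0.5, -0.3, -1.0]
gripper_width: 0.0653
```

```bash
python3 - <<'E'
from h import *
p=r.sense()["eef_pos"]; print(p);go((.6245,.227,p[2]+.08),np.radians(21.6))
E
```

```text
[ 0.43747062 -0.11656836 -0.01845699]
shift/300mm [-0.265  1.001 -0.836] turn/180 [-0.0004  0.0004 -0.0009] dist 0.399 q7 0.01 t 21.3
```

Emit:
play_rows:
  commands: [1,-0.05,0,0,0,0,0,1,-0.1,0,0,0,0,0,1,-0.1,0,0,0,0,0,1,-0.06,0.05,-0.04,0,0,0,1,0,0.11,-0.092,0,0,0,1,0,0.11,-0.092,0,0,0,1,0,0.11,-0.092,0,0,0,1,0,0.11,-0.092,0,0,0,1,0,0.11,-0.092,0,0,0,1,0,0.11,-0.092,0,0,0,1,0,0.11,-0.092,0,0,0,1,0,0.11,-0.092,0,0,0]

```text
clock: 22.5
eef_pos: [0.6098, 0.2011, 0.0716]
tool_rot: [-1.374, 1.555, -2.585]
force: [1.2, 0.0, -3.5]
gripper_width: 0.0657
```

Emit:
play_rows:
  commands: [1,0,0.05,-0.045,0,0,0,1,0,0,0,0,0,0,1,0,0,0,0,0,0]

```text
clock: 22.8
eef_pos: [0.6181, 0.2276, 0.0689]
tool_rot: [-1.66, 1.554, -2.864]
force: [0.1, -0.8, -3.2]
gripper_width: 0.0657
```

```bash
python3 - <<'E'
from h import *
p=r.sense()["eef_pos"]; print(p,r.sense()["gripper_width"]);go((.6245,.227,0.01),np.radians(21.6))
E
```

```text
[0.61809463 0.22764634 0.0688876 ] 0.06565390103141282
shift/300mm [0.196 0.022 0.01 ] turn/180 [-0.003  -0.0005  0.0053] dist 0.059 q7 -0.33 t 22.8
```

Emit:
play_rows:
  commands: [1,0,0.022,0.01,-0.003,0,0.005,1,0,0,0,0,0,0,1,0.05,0.003,0,0,0,0,1,0.05,0.003,0,0,0,0,1,0.05,0.003,0,0,0,0,1,0.03,0,0,0,0,0,1,0,0,0,0,0,0]

```text
clock: 23.5
eef_pos: [0.626, 0.2187, 0.0081]
tool_rot: [-1.159, 1.563, -2.358]
force: [-0.0, 0.5, -3.0]
gripper_width: 0.0654
```

```bash
python3 - <<'E'
from h import *
p=r.sense()["eef_pos"]; print(p,r.sense()["gripper_width"]);go((.6245,.227,-.006),np.radians(21.6))
E
```

```text
[0.62599981 0.21868264 0.00810196] 0.06544930740024511
shift/300mm [ 0.047  0.006 -0.028] turn/180 [-0.0019  0.001   0.0022] dist 0.016 q7 -0.34 t 23.5
```

Emit:
play_rows:
  commands: [1,0,0.006,-0.028,-0.002,0.001,0.002,1,0,0,0,0,0,0,1,0.02,0,0,0,0,0,1,0.018,0,0,0,0,0,1,0,0,0,0,0,0]

```text
clock: 24.0
eef_pos: [0.6249, 0.2295, -0.0035]
tool_rot: [2.224, 1.569, 1.032]
force: [-0.7, -0.1, -2.3]
gripper_width: 0.0654
```

```bash
python3 - <<'E'
from h import *
p=r.sense()["eef_pos"]; print(p,r.sense()["force"]);go((.6245,.227,-.006),np.radians(21.6))
E
```

```text
[ 0.62491746  0.22952117 -0.0034827 ] [-0.74021327 -0.11273773 -2.32292801]
shift/300mm [ 0.008 -0.004  0.007] turn/180 [ 0.0007 -0.0004 -0.0005] dist 0.004 q7 -0.35 t 24.0
```

Emit:
play_rows:
  commands: [1,0.004,-0.004,0.007,0,0,0,1,0.006,0,0,0,0,0,1,0,0,0,0,0,0,0,0,0,0,0,0,0,0,0,0,0,0,0,0,0,0,0,0,0,0,0,0,0,0,0,0,0,0,0,0,0,0,0,0,0,-0.05,0,0,0,0,0,0,-0.1,0,0,0,0,0,0,-0.1,0,0,0,0,0,0,-0.1,0,0,0,0,0]

```text
$.commands: bad value
```

```bash
python3 - <<'E'
from h import *
p=r.sense()["eef_pos"]; print(p,r.sense()["gripper_width"]);go((.4567,.120,.08),np.radians(21.6))
E
```

```text
[ 0.62491746  0.22952117 -0.0034827 ] 0.06538457442121677
shift/300mm [-0.279 -0.656  0.131] turn/180 [ 0.0007 -0.0004 -0.0005] dist 0.217 q7 -0.35 t 24.0
```

Emit:
play_rows:
  commands: [1,0.004,-0.004,0.007,0,0,0,1,0.006,0,0,0,0,0,1,0,0,0,0,0,0,0,0,0,0,0,0,0,0,0,0,0,0,0,0,0,0,0,0,0,0,0,0,0,0,0,0,0,0,0,0,0,0,0,0,0,0,-0.05,0,0,0,0,0,0,-0.1,0,0,0,0,0,0,-0.1,0,0,0,0,0,0,-0.1,0,0,0,0,0]

```text
clock: 25.2
eef_pos: [0.6231, 0.226, 0.102]
tool_rot: [-2.127, 1.568, 2.965]
force: [0.3, -0.5, 0.1]
gripper_width: 0.094
```

```bash
python3 - <<'E'
from h import *
p=r.sense()["eef_pos"]; print(p,r.sense()["gripper_width"]);go((.4567,.120,.08),np.radians(21.6))
E
```

```text
[0.62312034 0.2260331  0.10197302] 0.09402633668769404
shift/300mm [ 0.074 -0.646  0.123] turn/180 [ 0.0007 -0.0004  0.0007] dist 0.199 q7 -0.3 t 25.2
```

Emit:
play_rows:
  commands: [0,0,-0.12,0.024,0,0,0,0,0,-0.13,0.025,0,0,0,0,0,-0.13,0.025,0,0,0,0,0,-0.13,0.025,0,0,0,0,0,-0.11,0.022,0,0,0,0,0,0,0,0,0,0,0,0,0,0,0,0,0]

```text
clock: 25.9
eef_pos: [0.4651, 0.1242, 0.1134]
tool_rot: [1.55, 1.55, 0.359]
force: [-0.0, -0.1, 0.5]
gripper_width: 0.0942
```

```bash
python3 - <<'E'
from h import *
p=r.sense()["eef_pos"]; print(p);go((.4567,.120,.0255),np.radians(21.6))
E
```

```text
[0.4651489  0.12423084 0.11344575]
shift/300mm [ 0.292 -0.038  0.003] turn/180 [ 0.0009  0.0001 -0.0067] dist 0.088 q7 -0.29 t 25.9
```

Emit:
play_rows:
  commands: [0,0,-0.038,0.003,0,0,-0.0067,0,0,0,0,0,0,0,0,0.05,-0.003,0,0,0,0,0,0.06,-0.003,0,0,0,0,0,0.06,-0.003,0,0,0,0,0,0.05,-0.003,0,0,0,0,0,0.02,0,0,0,0,0,0,0,0,0,0,0,0]

```text
clock: 26.7
eef_pos: [0.4602, 0.1244, 0.0403]
tool_rot: [1.772, 1.561, 0.583]
force: [-0.2, -1.0, -0.2]
gripper_width: 0.094
```

```bash
python3 - <<'E'
from h import *
p=r.sense()["eef_pos"]; print(p);go((.4567,.120,.0255),np.radians(21.6))
E
```

```text
[0.46018571 0.12441374 0.04026732]
shift/300mm [ 0.049 -0.017  0.009] turn/180 [ 0.0017 -0.0006 -0.003 ] dist 0.016 q7 -0.38 t 26.7
```

Emit:
play_rows:
  commands: [0,0.025,-0.017,0.009,0.0017,0,-0.003,0,0.02,0,0,0,0,0,0,0,0,0,0,0,0]

```text
clock: 27.0
eef_pos: [0.4579, 0.1206, 0.0267]
tool_rot: [2.432, 1.568, 1.238]
force: [-0.1, 0.6, -0.0]
gripper_width: 0.0943
```

```bash
python3 - <<'E'
from h import *
p=r.sense()["eef_pos"]; print(p);go((.4567,.120,.0255),np.radians(21.6))
E
```

```text
[0.45791704 0.12062325 0.0266818 ]
shift/300mm [ 0.004 -0.005  0.   ] turn/180 [-0.0001 -0.0007 -0.0006] dist 0.002 q7 -0.4 t 27.0
```

Good, tip at about 64 mm. Closing.

Emit:
play_rows:
  commands: [1,0,-0.004,0,0,0,0,1,0,0,0,0,0,0,1,0,0,0,0,0,0,1,0,0,0,0,0,0,1,0,0,0,0,0,0,1,0,0,0,0,0,0,1,0,0,0,0,0,0,1,0,0,0,0,0,0,1,0,0,0,0,0,0,1,0,0,0,0,0,0]

```text
clock: 28.0
eef_pos: [0.4576, 0.1203, 0.0278]
tool_rot: [1.985, 1.566, 0.79]
force: [1.2, -0.2, -0.0]
gripper_width: 0.0515
```

```bash
python3 - <<'E'
from h import *
p=r.sense()["eef_pos"]; print(p,r.sense()["gripper_width"]);go((.646,-.2125,p[2]),np.radians(21.6))
E
```

```text
[0.45760161 0.1202571  0.02778585] 0.051466659752756674
shift/300mm [-0.002  0.177  1.262] turn/180 [-0.0002 -0.0006 -0.0013] dist 0.382 q7 -0.4 t 28.0
```

Emit:
play_rows:
  commands: [1,-0.05,0,0,0,0,0,1,-0.1,0,0,0,0,0,1,-0.07,0,0.05,0,0,0,1,0,0.02,0.14,0,0,0,1,0,0.02,0.14,0,0,0,1,0,0.02,0.14,0,0,0,1,0,0.02,0.14,0,0,0,1,0,0.02,0.14,0,0,0,1,0,0.02,0.14,0,0,0,1,0,0.02,0.14,0,0,0,1,0,0.02,0.14,0,0,0,1,0,0.017,0.08,0,0,0]

```text
clock: 29.2
eef_pos: [0.648, -0.2168, 0.0921]
tool_rot: [-2.733, 1.565, 2.367]
force: [0.3, 0.1, -1.4]
gripper_width: 0.0512
```

Emit:
play_rows:
  commands: [1,0,0,0,0,0,0,1,0,0,0,0,0,0]

```text
clock: 29.4
eef_pos: [0.6477, -0.2216, 0.0899]
tool_rot: [-2.47, 1.564, 2.623]
force: [-1.1, 0.6, -1.2]
gripper_width: 0.0512
```

```bash
python3 - <<'E'
from h import *
p=r.sense()["eef_pos"]; print(p,r.sense()["gripper_width"]);go((.646,-.2125,0),np.radians(21.6))
E
```

```text
[ 0.64768458 -0.22156388  0.0898794 ] 0.05116229994496511
shift/300mm [ 0.3    0.007 -0.029] turn/180 [ 0.0014 -0.0017  0.0014] dist 0.09 q7 0.36 t 29.4
```

Emit:
play_rows:
  commands: [1,0,0.007,-0.029,0.0014,-0.0017,0.0014,1,0,0,0,0,0,0,1,0.05,0.003,0,0,0,0,1,0.06,0.003,0,0,0,0,1,0.06,0.003,0,0,0,0,1,0.06,0.003,0,0,0,0,1,0.04,0,0,0,0,0,1,0,0,0,0,0,0]

```text
clock: 30.2
eef_pos: [0.6466, -0.1998, 0.0033]
tool_rot: [-2.795, 1.566, 2.306]
force: [-1.2, -0.1, -2.1]
gripper_width: 0.051
```

```bash
python3 - <<'E'
from h import *
p=r.sense()["eef_pos"]; print(p,r.sense()["gripper_width"]);go((.646,-.2125,-.019),np.radians(21.6))
E
```

```text
[ 0.64661183 -0.19982348  0.00331925] 0.05102311886234347
shift/300mm [ 0.074 -0.018  0.039] turn/180 [ 0.0039 -0.0014  0.0005] dist 0.026 q7 0.29 t 30.2
```

Emit:
play_rows:
  commands: [1,0,-0.018,0.039,0.0039,-0.0014,0,1,0,0,0,0,0,0,1,0.03,0,0,0,0,0,1,0.03,0,0,0,0,0,1,0,0,0,0,0,0]

```text
clock: 30.7
eef_pos: [0.6475, -0.2145, -0.0139]
tool_rot: [0.381, 1.568, -0.814]
force: [0.0, -0.6, -1.7]
gripper_width: 0.0515
```

```bash
python3 - <<'E'
from h import *
p=r.sense()["eef_pos"]; print(p,r.sense()["gripper_width"]);go((.646,-.2125,-.020),np.radians(21.6))
E
```

```text
[ 0.64746944 -0.2145361  -0.01392989] 0.05146859776810041
shift/300mm [ 0.02  -0.002 -0.008] turn/180 [-0.0005  0.0009 -0.0004] dist 0.007 q7 0.29 t 30.7
```

Emit:
play_rows:
  commands: [1,0.01,-0.002,-0.006,0,0.0009,0,1,0.008,0,0,0,0,0,1,0,0,0,0,0,0]

```text
clock: 31.0
eef_pos: [0.6463, -0.2126, -0.0198]
tool_rot: [1.935, 1.569, 0.739]
force: [0.7, -0.4, -1.3]
gripper_width: 0.0513
```

Emit:
play_rows:
  commands: [0,0,0,0,0,0,0,0,0,0,0,0,0,0,0,0,0,0,0,0,0,0,0,0,0,0,0,0,0,0,0,0,0,0,0,0,-0.05,0,0,0,0,0,0,-0.1,0,0,0,0,0,0,-0.1,0,0,0,0,0,0,-0.1,0,0,0,0,0,0,0,0,0,0,0,0]

```text
clock: 32.0
eef_pos: [0.648, -0.2122, 0.0941]
tool_rot: [1.345, 1.566, 0.15]
force: [0.3, 1.3, -0.1]
gripper_width: 0.0943
```

```bash
python3 - <<'E'
from h import *
p=r.sense()["eef_pos"]; print(p,r.sense()["gripper_width"]);go((.455,.116,p[2]),np.radians(21.6))
E
```

```text
[ 0.6480095  -0.21215931  0.09413629] 0.09429440329053872
shift/300mm [-0.002 -0.196 -1.254] turn/180 [-0.0001  0.0004 -0.0016] dist 0.381 q7 0.34 t 32.0
```

```bash
python3 - <<'E'
from h import *
a=eyes.read_camera("scene"); b=eyes.read_camera("top")
f=lambda c,x,y,w=25:cv2.resize(c["color"][y-w:y+w,x-w:x+w][:,:,::-1],(400,300) if 0 else (300,300),interpolation=cv2.INTER_CUBIC)
P=[(.455,.116,.05),(.6245,.227,.05)]
im=[]
for c in(a,b):
    row=[]
    for q in P:
        u=pix(c,q).round().astype(int); print(u); row.append(f(c,*u))
    im.append(np.hstack(row))
cv2.imwrite("pics/i.png",np.vstack(im))
E
```

```text
[313 213]
[278 275]
[214 228]
[173 168]
```

View pics/i.png

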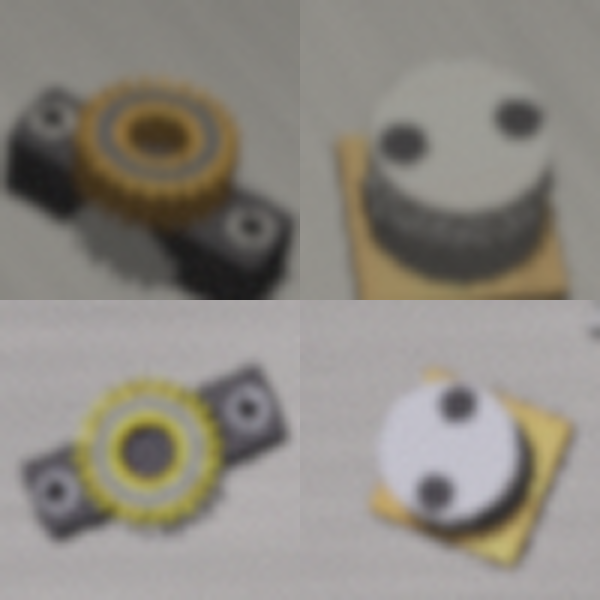

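```bash
python3 - <<'E'
from h import *
a=eyes.read_camera("scene"); b=eyes.read_camera("top")
print("gear",ray(b,(213.3,227.5),.06),ray(a,(314,209.8),.06)); print("piston",ray(b,(172.2,167.5),.062),ray(a,(279.5,272),.062))
E
```

```text
gear [0.45518131 0.11580708] [0.45192015 0.11611046]
piston [0.62313824 0.22672199] [0.62233839 0.22895238]
```

The piston is centred on its rest (0.623, 0.228) against the rest's (0.6245, 0.227). The gear is at (0.4545, 0.116), still flat on the cap.

Emit:
play_rows:
  commands: [0,0,-0.015,-0.1,0,0,0,0,0,-0.022,-0.14,0,0,0,0,0,-0.022,-0.14,0,0,0,0,0,-0.022,-0.14,0,0,0,0,0,-0.022,-0.14,0,0,0,0,0,-0.022,-0.14,0,0,0,0,0,-0.022,-0.14,0,0,0,0,0,-0.022,-0.14,0,0,0,0,0,-0.022,-0.13,0,0,0,0,0,0,0,0,0,0,0,0,0,0,0,0,0]

```text
clock: 33.3
eef_pos: [0.4388, 0.1133, 0.0774]
tool_rot: [-2.037, 1.54, 3.049]
force: [-0.1, -0.8, 0.1]
gripper_width: 0.0944
```

```bash
python3 - <<'E'
from h import *
p=r.sense()["eef_pos"]; print(p,r.sense()["gripper_width"]);go((.4545,.116,.004),np.radians(21.6))
E
```

```text
[0.43881393 0.11327825 0.07737148] 0.09444685822134664
shift/300mm [0.243 0.059 0.014] turn/180 [-0.001  -0.0044  0.0087] dist 0.075 q7 -0.32 t 33.3
```

Emit:
play_rows:
  commands: [0,0,0.059,0.014,0,-0.0044,0.0087,0,0,0,0,0,0,0,0,0.04,-0.002,0,0,0,0,0,0.05,-0.002,0,0,0,0,0,0.05,-0.002,0,0,0,0,0,0.04,0,0,0,0,0,0,0,0,0,0,0,0]

```text
clock: 34.0
eef_pos: [0.4625, 0.1069, 0.0191]
tool_rot: [0.549, 1.565, -0.663]
force: [0.2, -0.0, -0.4]
gripper_width: 0.0941
```

```bash
python3 - <<'E'
from h import *
p=r.sense()["eef_pos"]; print(p,r.sense()["gripper_width"]);go((.4545,.116,.004),np.radians(21.6))
E
```

```text
[0.46253228 0.10689493 0.01906029] 0.09407040809260851
shift/300mm [ 0.05  -0.015 -0.038] turn/180 [-0.0059  0.0015 -0.0009] dist 0.019 q7 -0.4 t 34.0
```

Emit:
play_rows:
  commands: [0,0,-0.015,-0.038,-0.0059,0.0015,-0.0009,0,0,0,0,0,0,0,0,0.025,0,0,0,0,0,0,0.025,0,0,0,0,0,0,0,0,0,0,0,0]

```text
clock: 34.5
eef_pos: [0.4558, 0.1157, 0.0042]
tool_rot: [1.441, 1.568, 0.245]
force: [-0.4, 0.0, -0.2]
gripper_width: 0.0941
```

```bash
python3 - <<'E'
from h import *
p=r.sense()["eef_pos"]; print(p,r.sense()["gripper_width"]);go((.4545,.116,.004),np.radians(21.6))
E
```

```text
[0.45581116 0.1156686  0.00416509] 0.09414214799182949
shift/300mm [ 0.001 -0.004 -0.003] turn/180 [-0.0005  0.0001 -0.0009] dist 0.001 q7 -0.43 t 34.5
```

Emit:
play_rows:
  commands: [1,0,-0.004,0,0,0,0,1,0,0,0,0,0,0,1,0,0,0,0,0,0,1,0,0,0,0,0,0,1,0,0,0,0,0,0,1,0,0,0,0,0,0,1,0,0,0,0,0,0,1,0,0,0,0,0,0]

```text
clock: 35.3
eef_pos: [0.4551, 0.1153, 0.0042]
tool_rot: [1.472, 1.567, 0.277]
force: [-0.5, 0.6, -1.9]
gripper_width: 0.0641
```

```bash
python3 - <<'E'
from h import *
p=r.sense()["eef_pos"]; print(p,r.sense()["gripper_width"]);go((.503,.4065,p[2]),np.radians(21.6))
E
```

```text
[0.45505145 0.1153278  0.00424599] 0.06407560490640547
shift/300mm [ 0.001  0.505 -0.844] turn/180 [-0.0005  0.0001 -0.0011] dist 0.295 q7 -0.43 t 35.3
```

Emit:
play_rows:
  commands: [1,-0.04,0,0,0,0,0,1,-0.09,0,0,0,0,0,1,-0.1,0,0,0,0,0,1,-0.03,0.035,-0.06,0,0,0,1,0,0.07,-0.117,0,0,0,1,0,0.07,-0.117,0,0,0,1,0,0.07,-0.117,0,0,0,1,0,0.07,-0.117,0,0,0,1,0,0.07,-0.117,0,0,0,1,0,0.07,-0.117,0,0,0,1,0,0.04,-0.07,0,0,0,1,0,0,0,0,0,0]

```text
clock: 36.5
eef_pos: [0.4975, 0.4054, 0.078]
tool_rot: [-1.302, 1.557, -2.505]
force: [-0.7, 0.0, -2.8]
gripper_width: 0.0639
```

```bash
python3 - <<'E'
from h import *
p=r.sense()["eef_pos"]; print(p,r.sense()["gripper_width"]);go((.503,.4065,.02),np.radians(21.6))
E
```

```text
[0.49747884 0.40539086 0.07799338] 0.06389930743482232
shift/300mm [0.193 0.021 0.002] turn/180 [-0.0029  0.0011  0.0041] dist 0.058 q7 -0.66 t 36.5
```

Emit:
play_rows:
  commands: [1,0,0.021,0.002,-0.0029,0.001,0.004,1,0,0,0,0,0,0,1,0.04,0.002,0,0,0,0,1,0.05,0.002,0,0,0,0,1,0.05,0.002,0,0,0,0,1,0.04,0,0,0,0,0,1,0,0,0,0,0,0]

```text
clock: 37.2
eef_pos: [0.505, 0.3985, 0.0162]
tool_rot: [-0.754, 1.561, -1.951]
force: [-1.2, 0.5, -3.3]
gripper_width: 0.0641
```

```bash
python3 - <<'E'
from h import *
p=r.sense()["eef_pos"]; print(p,r.sense()["gripper_width"]);go((.503,.4065,-.02),np.radians(21.6))
E
```

```text
[0.50495056 0.39851026 0.01624479] 0.06414174365893502
shift/300mm [ 0.121  0.004 -0.028] turn/180 [-0.0012  0.0024  0.0022] dist 0.037 q7 -0.68 t 37.2
```

Emit:
play_rows:
  commands: [1,0,0.004,-0.028,-0.0012,0.0024,0.0022,1,0,0,0,0,0,0,1,0.03,0,-0.002,0,0,0,1,0.03,0,-0.002,0,0,0,1,0,0,0,0,0,0]

```text
clock: 37.7
eef_pos: [0.5025, 0.4099, -0.0027]
tool_rot: [2.364, 1.568, 1.171]
force: [0.2, -0.2, -2.8]
gripper_width: 0.0645
```

```bash
python3 - <<'E'
from h import *
p=r.sense()["eef_pos"]; print(p,r.sense()["gripper_width"]);go((.503,.4065,-.021),np.radians(21.6))
E
```

```text
[ 0.50254046  0.4098844  -0.00270512] 0.06451957070932927
shift/300mm [ 0.061 -0.003  0.011] turn/180 [ 0.0002 -0.0006 -0.0006] dist 0.019 q7 -0.69 t 37.7
```

Emit:
play_rows:
  commands: [1,0,-0.003,0.009,0,0,0,1,0.015,0,0,0,0,0,1,0.015,0,0,0,0,0,1,0.015,0,0,0,0,0,1,0.01,0,0,0,0,0,1,0,0,0,0,0,0]

```text
clock: 38.3
eef_pos: [0.5032, 0.4067, -0.0205]
tool_rot: [2.2, 1.568, 1.007]
force: [0.3, -0.6, -2.5]
gripper_width: 0.0643
```

```bash
python3 - <<'E'
from h import *
s=r.sense();p=s["eef_pos"]; print(p,s["gripper_width"],s["force"]);go((.503,.4065,-.021),np.radians(21.6))
E
```

```text
[ 0.50320623  0.40665951 -0.02054327] 0.06431549214168376 [ 0.32919448 -0.5980292  -2.47044382]
shift/300mm [ 0.002 -0.001  0.   ] turn/180 [ 0.0001 -0.0006 -0.0008] dist 0.001 q7 -0.7 t 38.3
```

Emit:
play_rows:
  commands: [1,0.006,0,0,0,0,0,1,0,0,0,0,0,0,0,0,0,0,0,0,0,0,0,0,0,0,0,0,0,0,0,0,0,0,0,0,0,0,0,0,0,0,0,0,0,0,0,0,0,0,-0.04,0,0,0,0,0,0,-0.1,0,0,0,0,0,0,-0.1,0,0,0,0,0,0,0,0,0,0,0,0]

```text
clock: 39.4
eef_pos: [0.504, 0.4086, 0.0558]
tool_rot: [2.136, 1.564, 0.943]
force: [1.2, -0.0, 0.6]
gripper_width: 0.0939
```

```bash
python3 - <<'E'
from h import *
s=r.sense();p=s["eef_pos"]; print(p,s["gripper_width"],s["force"]);go((.455,.116,p[2]),np.radians(21.6))
E
```

```text
[0.50403977 0.40855019 0.05578785] 0.09392228079972746 [ 1.1893662  -0.0468204   0.60999902]
shift/300mm [-0.006 -0.512  0.846] turn/180 [ 0.0003 -0.0012 -0.0019] dist 0.297 q7 -0.66 t 39.4
```

Emit:
play_rows:
  commands: [0,0,-0.05,0.08,0,0,0,0,0,-0.075,0.124,0,0,0,0,0,-0.075,0.124,0,0,0,0,0,-0.075,0.124,0,0,0,0,0,-0.075,0.124,0,0,0,0,0,-0.075,0.124,0,0,0,0,0,-0.065,0.11,0,0,0,0,0,0,0,0,0,0,0,0,0,0,0,0,0]

```text
clock: 40.3
eef_pos: [0.4545, 0.1206, 0.0545]
tool_rot: [2.174, 1.558, 0.982]
force: [0.4, -0.0, -0.2]
gripper_width: 0.0943
```

```bash
python3 - <<'E'
from h import *
s=r.sense();p=s["eef_pos"]; print(p,s["gripper_width"]);go((.455,.116,-.025),np.radians(21.6))
E
```

```text
[0.45453549 0.12062712 0.05450763] 0.09431596036110462
shift/300mm [ 0.265 -0.007  0.017] turn/180 [ 0.0005 -0.0023 -0.0033] dist 0.08 q7 -0.38 t 40.3
```

Emit:
play_rows:
  commands: [0,0,-0.007,0.017,0,-0.002,-0.003,0,0,0,0,0,0,0,0,0.05,-0.003,0,0,0,0,0,0.05,-0.003,0,0,0,0,0,0.05,-0.003,0,0,0,0,0,0.05,-0.003,0,0,0,0,0,0.02,0,0,0,0,0,0,0,0,0,0,0,0]

```text
clock: 41.1
eef_pos: [0.4554, 0.1254, -0.013]
tool_rot: [2.013, 1.561, 0.835]
force: [-0.1, 0.5, 0.2]
gripper_width: 0.0939
```

```bash
python3 - <<'E'
from h import *
s=r.sense();p=s["eef_pos"]; print(p,s["gripper_width"]);go((.455,.116,-.025),np.radians(21.6))
E
```

```text
[ 0.45542082  0.12538367 -0.01297753] 0.09386314785922115
shift/300mm [ 0.04  -0.014  0.029] turn/180 [ 0.005  -0.0014 -0.0028] dist 0.015 q7 -0.47 t 41.1
```

Emit:
play_rows:
  commands: [0,0.02,-0.014,0.029,0.005,-0.0014,-0.0028,0,0.017,0,0,0,0,0,0,0,0,0,0,0,0]

```text
clock: 41.4
eef_pos: [0.4561, 0.1164, -0.024]
tool_rot: [1.436, 1.569, 0.242]
force: [-0.1, -1.3, -0.4]
gripper_width: 0.0941
```

```bash
python3 - <<'E'
from h import *
s=r.sense();p=s["eef_pos"]; print(p,s["gripper_width"]);go((.455,.116,-.025),np.radians(21.6))
E
```

```text
[ 0.45610975  0.11640438 -0.02400659] 0.09414056163477641
shift/300mm [ 0.003 -0.004 -0.   ] turn/180 [-0.      0.0001 -0.0005] dist 0.002 q7 -0.48 t 41.4
```

Emit:
play_rows:
  commands: [1,0,-0.004,0,0,0,0,1,0,0,0,0,0,0,1,0,0,0,0,0,0,1,0,0,0,0,0,0,1,0,0,0,0,0,0,1,0,0,0,0,0,0,1,0,0,0,0,0,0,1,0,0,0,0,0,0,1,0,0,0,0,0,0,1,0,0,0,0,0,0,1,0,0,0,0,0,0,1,0,0,0,0,0,0]

```text
clock: 42.6
eef_pos: [0.4566, 0.1163, -0.0228]
tool_rot: [1.529, 1.566, 0.335]
force: [-0.3, -0.6, 0.0]
gripper_width: 0.0358
```

```bash
python3 - <<'E'
from h import *
s=r.sense();p=s["eef_pos"]; print(p,s["gripper_width"]);go((.4797,-.4185,p[2]),np.radians(24.5))
E
```

```text
[ 0.45662776  0.1162741  -0.02282123] 0.0358191966998275
shift/300mm [-0.003 -0.583  1.686] turn/180 [-0.0164  0.0001 -0.0017] dist 0.535 q7 -0.48 t 42.6
```

Emit:
play_rows:
  commands: [1,-0.04,0,0,0,0,0,1,-0.09,0,0,0,0,0,1,-0.1,0,0,0,0,0,1,-0.03,-0.02,0.06,0,0,0,1,0,-0.045,0.13,0,0,0,1,0,-0.045,0.13,0,0,0,1,0,-0.045,0.13,0,0,0,1,0,-0.045,0.13,0,0,0,1,0,-0.045,0.13,0,0,0,1,0,-0.045,0.13,0,0,0,1,0,-0.045,0.13,0,0,0,1,0,-0.03,0.1,0,0,0]

```text
clock: 43.8
eef_pos: [0.4617, -0.2293, 0.0489]
tool_rot: [-2.252, 1.551, 2.85]
force: [0.9, 0.1, -5.9]
gripper_width: 0.0357
```

```bash
python3 - <<'E'
from h import *
s=r.sense();p=s["eef_pos"]; print(p,s["gripper_width"]);go((.4797,-.4185,.06),np.radians(24.5))
E
```

```text
[ 0.46172867 -0.2292748   0.04894699] 0.03568281865791154
shift/300mm [-0.042 -0.185  0.606] turn/180 [-0.012  -0.0041  0.0049] dist 0.19 q7 0.31 t 43.8
```

Emit:
play_rows:
  commands: [1,-0.02,-0.037,0.12,0,0,0,1,-0.02,-0.037,0.12,0,0,0,1,-0.02,-0.037,0.12,0,0,0,1,0,-0.037,0.12,0,0,0,1,0,-0.02,0.07,0,0,0,1,0,0,0,0,0,0,1,0,0,0,-0.012,-0.004,0.004,1,0,0,0,0,0,0]

```text
clock: 44.6
eef_pos: [0.4628, -0.4104, 0.0542]
tool_rot: [-2.376, 1.546, 2.757]
force: [-0.6, 0.0, -6.3]
gripper_width: 0.0356
```

```bash
python3 - <<'E'
from h import *
s=r.sense();p=s["eef_pos"]; print(p,s["gripper_width"]);go((.4797,-.4185,.0),np.radians(24.5))
a=eyes.read_camera("scene"); b=eyes.read_camera("top"); im=[]
for c in(a,b):
    u=pix(c,[*p[:2],p[2]+.04]).round().astype(int); print(u); im.append(cv2.resize(c["color"][u[1]-30:u[1]+30,u[0]-30:u[0]+30][:,:,::-1],(400,400),interpolation=cv2.INTER_CUBIC))
cv2.imwrite("pics/j.png",np.hstack(im))
E
```

```text
[ 0.46282438 -0.41041368  0.05420662] 0.035642349456263406
shift/300mm [0.179 0.043 0.051] turn/180 [-0.0023 -0.0058  0.0055] dist 0.057 q7 0.66 t 44.6
[213  95]
[411 219]
```

View pics/j.png

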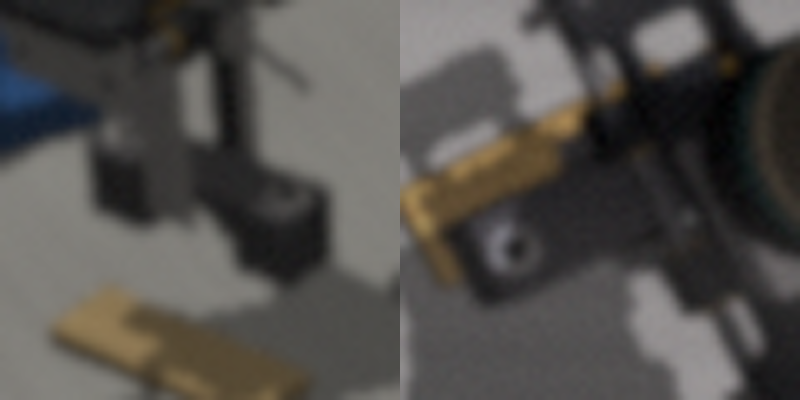

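The cap hangs level. Its +y hole shows at about scene (225,94) and top (398,225). Checking its offset along its length.

```bash
python3 - <<'E'
from h import *
s=r.sense();p=s["eef_pos"];R=Ro.from_euler('xyz',s["tool_rot"])
a=eyes.read_camera("scene"); b=eyes.read_camera("top")
for c,u in((b,(397.6,225.3)),(a,(225,93.8))):
    q=ray(c,u,p[2]+.0228+.038); print(q, R.inv().apply([*(q-p[:2]),0])*1000)
E
```

```text
[ 0.44541991 -0.36671802] [  0.8218592    0.56982105 -47.02969962]
[ 0.44198002 -0.37069384] [  0.86053451  -4.19253085 -44.80291944]
```

Emit:
play_rows:
  commands: [1,0,0.043,0.046,-0.0023,-0.0058,0.0055,1,0,0,0,0,0,0,1,0.03,0.002,0,0,0,0,1,0.04,0.002,0,0,0,0,1,0.04,0.002,0,0,0,0,1,0.03,0,0,0,0,0,1,0,0,0,0,0,0]

```text
clock: 45.5
eef_pos: [0.4871, -0.4155, 0.0089]
tool_rot: [0.852, 1.566, -0.287]
force: [-0.6, -0.1, -6.8]
gripper_width: 0.0362
```

```bash
python3 - <<'E'
from h import *
s=r.sense();p=s["eef_pos"]; print(p,s["gripper_width"]);go((.4792,-.4172,-.0105),np.radians(24.5))
E
```

```text
[ 0.48708404 -0.41554914  0.00887333] 0.03616722453233572
shift/300mm [ 0.064 -0.026 -0.006] turn/180 [ 0.0012  0.0009 -0.001 ] dist 0.021 q7 0.63 t 45.5
```

Emit:
play_rows:
  commands: [1,0,-0.026,-0.006,0.001,0.001,-0.001,1,0,0,0,0,0,0,1,0.02,0,0,0,0,0,1,0.025,0,0,0,0,0,1,0.01,0,0,0,0,0,1,0,0,0,0,0,0]

```text
clock: 46.1
eef_pos: [0.4784, -0.4181, -0.0087]
tool_rot: [0.014, 1.57, -1.13]
force: [-0.3, 0.7, -6.1]
gripper_width: 0.036
```

```bash
python3 - <<'E'
from h import *
s=r.sense();p=s["eef_pos"]; print(p,s["gripper_width"],s["force"]);go((.4792,-.4172,-.0105),np.radians(24.5))
E
```

```text
[ 0.47844575 -0.41811834 -0.00870391] 0.03595846686375219 [-0.27231468  0.66403151 -6.12665061]
shift/300mm [ 0.006  0.004 -0.002] turn/180 [-0.0002  0.0001 -0.    ] dist 0.002 q7 0.62 t 46.1
```

Emit:
play_rows:
  commands: [1,0.007,0.003,0,0,0,0,1,0,0,0,0,0,0,0,0,0,0,0,0,0,0,0,0,0,0,0,0,0,0,0,0,0,0,0,0,0,0,0,0,0,0,0,0,0,0,0,0,0,0,0,0,0,0,0,0,0,-0.05,0,0,0,0,0,0,-0.12,0,0,0,0,0,0,-0.14,0,0,0,0,0,0,-0.14,0,0,0,0,0]

```text
clock: 47.3
eef_pos: [0.4791, -0.416, 0.1287]
tool_rot: [-3.105, 1.568, 2.036]
force: [0.6, -0.8, 0.3]
gripper_width: 0.0938
```

Emit:
play_rows:
  commands: [0,0,-0.1,-0.1,0,0,0,0,0,-0.1,-0.1,0,0,0,0,0,-0.07,-0.1,0,0,0,0,0,-0.03,-0.12,0,0,0,0,0,0,-0.12,0,0,0,0,0,0,-0.1,0,0,0,0,0,0,0,0,0,0]

```text
clock: 48.0
eef_pos: [0.318, -0.2788, 0.1403]
tool_rot: [0.346, 1.549, -0.798]
force: [0.1, 0.3, -0.7]
gripper_width: 0.0944
```

```bash
python3 - <<'E'
from h import *
s=r.sense(); print(s["eef_pos"],s["force"])
a=eyes.read_camera("scene"); b=eyes.read_camera("top")
P=[(.4797,-.4185,.03),(.646,-.2125,.02),(.662,-.0175,.02),(.6245,.227,.04),(.503,.4065,.025)]
im=[]
for c in(a,b):
    row=[]
    for q in P:
        u=pix(c,q).round().astype(int); print(u,end=""); row.append(cv2.resize(c["color"][u[1]-26:u[1]+26,u[0]-26:u[0]+26][:,:,::-1],(160,160),interpolation=cv2.INTER_CUBIC))
    im.append(np.hstack(row))
I=np.vstack(im); cv2.imwrite("pics/k.png",I)
E
```

```text
[ 0.31803876 -0.2788365   0.14031582] [ 0.06198105  0.3055948  -0.72029367]
[209 113][187 170][213 217][278 278][375 322][405 214][328 158][260 155][174 168][111 214]
```

View pics/k.png

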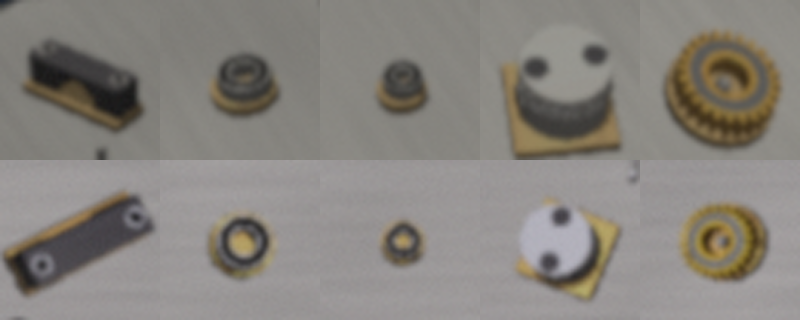

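All five sit flat on their rests, with the pin visible inside the gear's bore. A numeric check of positions before handing in.

```bash
python3 - <<'E'
from h import *
a=eyes.read_camera("scene"); b=eyes.read_camera("top"); k=52/160
f=lambda c,o,u,z:(ray(c,np.array(o)+(np.array(u)+.5)*k-.5,z)*1000).round(1)
h1,h2=f(b,(379,188),(42,105),.05),f(b,(379,188),(136,57),.05)
print("cap",(h1+h2)/2,np.degrees(np.arctan2(*(h1-h2)[::-1])),np.linalg.norm(h1-h2),"rest 479.7 -418.5 -65.5")
h1,h2=f(a,(183,87),(50,47),.05),f(a,(183,87),(119,79),.05); print("cap s",(h1+h2)/2,np.degrees(np.arctan2(*(h1-h2)[::-1])))
print("large",f(b,(302,132),(82,81),.03),f(a,(161,144),(83,70),.03),"rest 646 -212.5")
print("gear",f(b,(85,188),(81,81),.034),f(a,(349,296),(89,79),.034),"rest 503 406.5")
print("small",f(b,(234,129),(82,80),.026),f(a,(187,191),(82,75),.026),"rest 662 -17.5")
E
```

```text
cap [ 478.35 -418.55] 114.94515721971221 96.50253882670653 rest 479.7 -418.5 -65.5
cap s [ 473.75 -419.3 ] -67.36164508744996
large [ 645.2 -211.2] [ 643.6 -213.9] rest 646 -212.5
gear [501.5 402.2] [502.6 410.9] rest 503 406.5
small [660.8 -17.9] [660.4 -17.6] rest 662 -17.5
```

```bash
python3 -c "
from rig import r
r.close_job(); print(r.sense()['clock'])"
```

```text
the job is handed in; nothing more can be done
the job is handed in; nothing more can be done
```

All five parts are on their own rests, and I handed the job in at about 48 s of the 136 s allowed. I moved the small bearing first, then the piston, large bearing, gear and cap. Nothing tipped over, and the gripper is open and clear of everything.

**Tool height error:** my first try at the small bearing closed on air. Touching the bare bench in two spots showed the true fingertip was about 37.5 mm higher than the reported TCP. I corrected for that in every later move, and no other grasp missed.

**Last checks:** the final pictures from both cameras show every part flat on its rest, with the pin inside the gear's bore. The measured positions are all inside the limits:

| Part | Distance from rest centre, top camera | Distance from rest centre, scene camera | Limit |
|---|---|---|---|
| Small bearing | about 1 mm | about 2 mm | 10 mm |
| Large bearing | about 2 mm | about 3 mm | 10 mm |
| Piston (measured after placing) | about 1 mm | about 3 mm | 12 mm |
| Cap | about 1 mm | about 6 mm | 12 mm |
| Gear | about 5 mm | about 4 mm | 10 mm |

The cap lies within about 2° of the oblong rest's length, against a limit of 11°.

**Disagreement:** the cameras differ by about 5 mm on the cap and 9 mm on the gear. For the gear they err in opposite directions along y, so its average is within 1 mm of centre. I read these points off small crops by eye. The arm's own reading put the gear within 1 mm of the rest's centre just before release.

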